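# Push the row of tube racks home in the analyser's sampler and start it

### The job

Load the blood analyser's sampler: put the fingertips low behind the middle of the last of the four touching tube racks in the loading lane and slide the whole row along, gently and as one train, until the first rack is fully home against the end stop and the others are closed up behind it. Then press the start key on top of the feed housing, and let go. Only push: do not grip, lift or tip any rack, do not ram the stop, do not press start before the row is home, and leave the finished racks in the other lane and everything else on the bench where it is.

Things in the scene. Friction and masses are not known exactly. Their poses are not given: they have to be found in the camera images.
- stop_face (a point): Middle of the face of the loading lane's end stop (black rubber face), at lane-floor level (30 mm above the bench). y runs level along the lane in the pushing direction, into the stop; x level across it, towards the other lane; z up. With the row home, rack1 to rack4 have y = -12.5, -37.5, -62.5, -87.5 mm and rack4's back face is at y = -100 mm.
- end_stop: The fixed upright steel stop plate with a thin rubber face, 104 mm wide, 6 mm thick, 45 mm high. Origin and axes as stop_face.
- loader: The fixed two-lane sampler, ivory: 280 mm across, lane floors of smooth steel (friction about 0.15). Origin at bench level; axes as stop_face. The loading lane lies on its -x side, centred on x = -63 mm, 117.5 mm wide between guide walls 14 mm above its floor, from its open end y = -200 to the stop at y = 150 mm.
- hood_top (a point): Centre of the flat top of the feed housing behind the end stop (280 mm across, 190 mm along the lane, top 125 mm above the bench); axes as stop_face. The housing begins 2 mm past the stop face; 93 mm past this point stands the analyser, 360 mm high.
- rack1: Grey plastic five-place tube rack, 107 (x; 115 over the 20 mm wide end tongues) x 25 (y) x 55 mm high, solid flat back (-y), windowed front (+y), with lavender-capped tubes reaching 84 mm above its underside; 100 to 210 g. Origin: centre of underside. Stands crosswise in the loading lane, its y axis along the lane towards the stop. It is the leading one, nearest the stop.
- rack2: Grey plastic five-place tube rack, 107 (x; 115 over the 20 mm wide end tongues) x 25 (y) x 55 mm high, solid flat back (-y), windowed front (+y), with lavender-capped tubes reaching 84 mm above its underside; 100 to 210 g. Origin: centre of underside. Stands crosswise in the loading lane, its y axis along the lane towards the stop. Second, touching the back of rack1.
- rack3: Grey plastic five-place tube rack, 107 (x; 115 over the 20 mm wide end tongues) x 25 (y) x 55 mm high, solid flat back (-y), windowed front (+y), with lavender-capped tubes reaching 84 mm above its underside; 100 to 210 g. Origin: centre of underside. Stands crosswise in the loading lane, its y axis along the lane towards the stop. Third, touching the back of rack2.
- rack4: Grey plastic five-place tube rack, 107 (x; 115 over the 20 mm wide end tongues) x 25 (y) x 55 mm high, solid flat back (-y), windowed front (+y), with lavender-capped tubes reaching 84 mm above its underside; 100 to 210 g. Origin: centre of underside. Stands crosswise in the loading lane, its y axis along the lane towards the stop. The last one; push on its free back face, low and near the middle: pushed off-centre, racks skew and bind.
- start_top (a point): Centre of the top of the start key: a round grey push key, 24 mm across, in a low black collar 40 mm across, on top of the feed housing behind the end stop; it is pressed straight down. Its top stands 10 mm above the collar.
- start (a joint): Travel of the start key in m: 0 released, 0.006 fully down (5 N; it begins to move at 1.5 N and springs back). It counts as pressed from 0.0045.
- done1: Grey plastic five-place tube rack, 107 (x; 115 over the 20 mm wide end tongues) x 25 (y) x 55 mm high, solid flat back (-y), windowed front (+y), with lavender-capped tubes reaching 84 mm above its underside; 100 to 210 g. Origin: centre of underside. Already measured; stands in the other lane (the one on the stop frame's +x side). To be left alone.
- done2: Grey plastic five-place tube rack, 107 (x; 115 over the 20 mm wide end tongues) x 25 (y) x 55 mm high, solid flat back (-y), windowed front (+y), with lavender-capped tubes reaching 84 mm above its underside; 100 to 210 g. Origin: centre of underside. Already measured; stands behind done1 in the other lane. To be left alone.
- spare_rack: Empty tube rack of the same kind (115 x 25 x 55 mm) standing on the bench off the open loading end of the sampler. Origin: centre of its underside. To be left alone.
- timer: Small grey digital timer, 60 x 45 x 18 mm, lying on top of the feed housing some 110 mm to the +x side of the start key. Origin: centre of its underside. To be left alone.
- reagent_bottle: White plastic reagent bottle with black cap, 66 mm across, 130 mm high, on the bench on the far side of the sampler. Origin: centre of its underside. To be left alone.
- slide_box: White microscope-slide box, 85 x 60 x 34 mm, on the bench on the far side of the sampler. Origin: centre of its underside. To be left alone.
- dropper: Small amber dropper bottle, 28 mm across, 75 mm high, on the bench on the far side of the sampler. Origin: centre of its underside. To be left alone.
There are look-alikes about, which are no part of the job. Leave any yellow look-alike of the rack3 alone.

How it is judged:
By the outcome, as a careful person would: the job done as asked, in the order asked, and still so for the second after the job is handed in, with the robot touching nothing.
It also fails if it takes over 43 s, if anything falls off the work surface, if the arm or the gripper's body presses on something with over 40 N, if the wrist force passes 120 N, or if a joint passes its speed limit or range.

### The arm

A 6-joint arm with a two-finger parallel gripper is mounted at the origin on the work surface. World frame = base frame: x ahead of the robot, y to its left, z up, the work surface at z = 0. Lengths are in m, angles in rad, forces in N, time in s.
With the tool pointing down it reaches from about 0.3 to 0.875 m from the base axis. Payload 6.4 kg.
Tool frame: the origin (TCP) lies at the very end of the fingers, on their centre line; the grasp point (between the pads) lies 19 mm behind it (pinch_z is the distance from the TCP to the grasp point, in m); z points along the fingers, y is the direction in which the jaws open and shut (so a half turn about z gives the same grasp; the last joint's range is limited). The gripper opens to 85 mm and grips with 20 to 120 N. Pads are 22 mm wide; open, the fingers measure 114 mm over their backs; the gripper's body (76 mm by 85 mm) begins 54 mm behind the grasp point. The pads swing forward as they close: fully open they stand 13 mm farther back than shut.
Start: joints at [-1.436, 0.181, 1.607, -0, 1.354, -0.206], TCP at [0.192, -0.542, 0.231] pointing down, gripper open.
Joint ranges: [-2.99, 2.99], [-0.89, 2.07], [0.3, 2.58], [-1.14, 4.28], [0, 2.63], [-3.12, 3.12]. Speed limits (rad/s): [2.57, 2.57, 3.01, 3.14, 3.14, 3.14].

### API

Orientations are given as a unit quaternion [w, x, y, z].
In Python, from station import * gives the robot as it stands. The module is installed in compiled form; this text tells all that it offers.
- The arm moves only by the shell command python3 -m creep 'ROWS' [OPENING] [FORCE]. ROWS is JSON, a list that holds one entry, the list of rows, each a list of 6 numbers: the shift along the world's x, y, z in mm, then the turn, a rotation vector about the world's x, y, z in rad. In form: [[[dx, dy, dz, rx, ry, rz], ...]]. A call has exactly 10 rows; each row is the pose to reach, as a shift and turn from the pose measured when the call began; what a row does not reach only later rows make up. A row lasts 1/8 s, in which the tool goes at most 62.5 mm and 10.7 degrees, less where a joint would pass 70% of its speed; a pose out of reach is approached as far as the arm can. A call with a gripper value outside its range is refused whole. OPENING is the opening, from 0 (shut) to 1 (fully open), set as the call begins (- or left out, the last holds). The fingers move at their own pace and stop on an object; FORCE is the grip in N (left out, the last holds). Time passes only in rows, so rows that repeat a pose let the fingers close, or fill a call up. It gives the time, the measured TCP pose, the force and the opening at its end, in the units of the state.
- sense(): the state, without advancing time (a new reading comes with each control period).
- snapshot(name): name is "side" or "top"; returns (picture, depth): 400x640x3 uint8, blue, green, red; 400x640 float32, m along the optical axis (not along the pixel's ray), 0 where there is no reading.
- camera_model(name): a dict with "K" (3x3 intrinsics, pixels), "extrinsics" (4x4, takes a point from world to camera coordinates). Camera axes: x right, y down, z forward; pixel columns grow to the right and rows downward; lengths in m; the calibration is good to about 2 mm. A picture is of the moment at which its call begins. camera_model takes no time and is no camera call.
- close_job(): hands the job in, once; it reports no verdict.
The state is a dict: "t": time; "q": joint angles; "dq": joint speeds; "joint_torque": joint torques, N m; "tcp_pos": TCP position; "eef_rot": TCP orientation; "contact_force": force on the tool from outside, world axes, zero at the start; "ft_torque": the same for the moment, N m; "grip_width": finger opening in m.
Only numpy, scipy, OpenCV 4.12 (cv2) and the standard library are available. Lean on these libraries where they do the work, as an engineer would, in place of code of your own. Each camera call takes 0.05 s, during which the arm holds its last target.

## Working session

There is one attempt and no reset: what is moved stays moved. The work goes in short steps, Python scripts to look and compute and a shell command to move; the robot and the scene stay as the last step left them, time stands still between calls to the robot, and variables do not carry over. Pictures are saved under pics/ and viewed, and the job is handed in when it is done.

```bash
mkdir -p pics
python3 - <<'E'
from station import *
import cv2,numpy as np
for n in ("side","top"):
    im,d=snapshot(n); cv2.imwrite(f"pics/{n}0.png",im); np.save(f"pics/{n}0.npy",d)
    m=camera_model(n); print(n,np.round(m["K"],1).tolist(),np.round(m["extrinsics"],3).tolist())
s=sense(); print(s)
E
```

```text
side [[476.6, 0.0, 321.4], [0.0, 476.6, 201.3], [0.0, 0.0, 1.0]] [[0.948, -0.317, 0.021, -0.596], [-0.174, -0.575, -0.799, 0.198], [0.265, 0.754, -0.6, 0.979], [0.0, 0.0, 0.0, 1.0]]
top [[481.7, 0.0, 321.9], [0.0, 481.7, 198.1], [0.0, 0.0, 1.0]] [[0.018, -1.0, 0.003, -0.012], [-0.993, -0.018, -0.116, 0.608], [0.116, -0.001, -0.993, 1.158], [0.0, 0.0, 0.0, 1.0]]
{'t': 0.1, 'q': array([-1.43633954e+00,  1.81460604e-01,  1.60792684e+00,  1.89159212e-05,
        1.35377440e+00, -2.06315611e-01]), 'dq': array([ 8.84445059e-05, -1.75126878e-03, -1.74095662e-03, -4.82468151e-04,
        5.94433505e-04, -1.59513366e-03]), 'joint_torque': array([ 2.17859514e-05, -4.45881844e+01, -3.52238917e+01, -2.98913974e-04,
        4.15343689e-03,  1.13148343e-05]), 'tcp_pos': array([ 0.1921195 , -0.5414286 ,  0.23046859]), 'eef_rot': array([-7.83753878e-04,  9.85519399e-01,  1.69560900e-01,  3.74124096e-05]), 'contact_force': array([-0.01154073, -0.12854227,  0.56052732]), 'ft_torque': array([ 0.06999511, -0.02178109, -0.05697374]), 'grip_width': 0.08538496797271787}
```

View pics/side0.png

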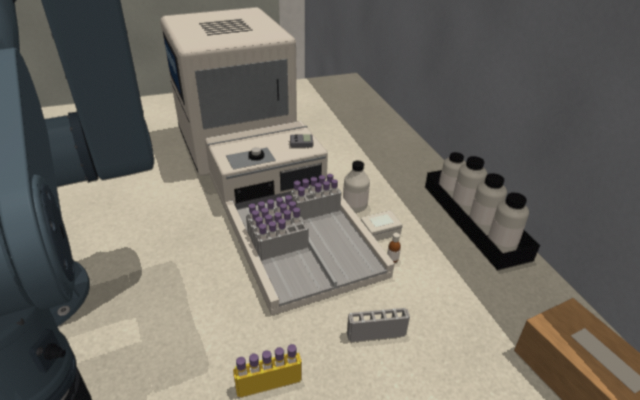

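View pics/top0.png

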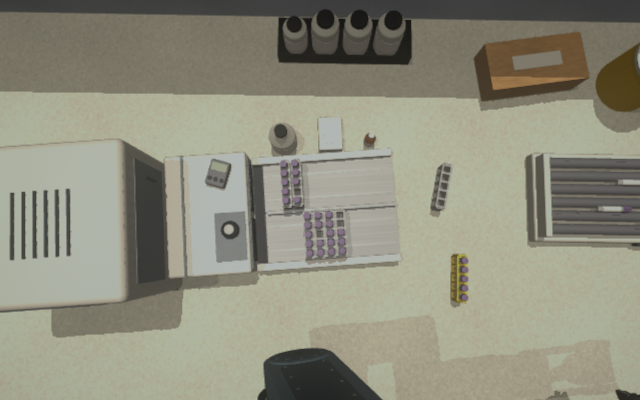

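```bash
cat > h.py <<'E'
from station import *
import cv2,numpy as np
def world(n,d):
    m=camera_model(n);K=np.array(m["K"]);E=np.array(m["extrinsics"])
    v,u=np.indices(d.shape)
    c=np.stack([(u-K[0,2])/K[0,0]*d,(v-K[1,2])/K[1,1]*d,d],-1)
    return (c-E[:3,3])@E[:3,:3]
E
python3 - <<'E'
from h import *
for n,(u0,u1,v0,v1) in {"top":(150,410,140,290),"side":(200,400,120,310)}.items():
    im=cv2.imread(f"pics/{n}0.png")[v0:v1,u0:u1]
    cv2.imwrite(f"pics/{n}0c.png",cv2.resize(im,None,fx=3,fy=3,interpolation=cv2.INTER_CUBIC))
d=np.load("pics/top0.npy");W=world("top",d)
f=lambda u,v:(u,v,np.round(W[v,u]*1000).astype(int).tolist())
for v in (235,195):
  print([f(u,v) for u in range(245,405,6)])
print([f(300,v) for v in range(145,285,4)])
print([f(375,v) for v in range(145,285,4)])
print([f(u,229) for u in range(205,260,3)])
E
```

```text
[(245, 235, [510, 172, 128]), (251, 235, [511, 161, 109]), (257, 235, [514, 157, 35]), (263, 235, [515, 143, 29]), (269, 235, [515, 128, 29]), (275, 235, [515, 113, 31]), (281, 235, [515, 99, 29]), (287, 235, [516, 84, 30]), (293, 235, [516, 69, 36]), (299, 235, [516, 54, 29]), (305, 235, [513, 37, 115]), (311, 235, [516, 24, 37]), (317, 235, [517, 10, 34]), (323, 235, [515, -5, 83]), (329, 235, [514, -18, 112]), (335, 235, [515, -33, 89]), (341, 235, [515, -46, 115]), (347, 235, [518, -64, 31]), (353, 235, [519, -79, 29]), (359, 235, [519, -94, 29]), (365, 235, [519, -109, 31]), (371, 235, [519, -123, 31]), (377, 235, [520, -138, 29]), (383, 235, [520, -153, 30]), (389, 235, [520, -168, 31]), (395, 235, [520, -182, 32]), (401, 235, [522, -202, 2])]
[(245, 195, [601, 175, 128]), (251, 195, [609, 170, 68]), (257, 195, [614, 161, 30]), (263, 195, [613, 146, 33]), (269, 195, [614, 131, 27]), (275, 195, [614, 116, 30]), (281, 195, [608, 96, 87]), (287, 195, [609, 83, 79]), (293, 195, [609, 68, 84]), (299, 195, [615, 56, 36]), (305, 195, [616, 42, 30]), (311, 195, [616, 27, 32]), (317, 19
[... 2220 characters left out ...]
3, 40]), (375, 265, [446, -137, 0]), (375, 269, [435, -137, -2]), (375, 273, [426, -137, -2]), (375, 277, [416, -137, 1]), (375, 281, [406, -137, -1])]
[(205, 229, [522, 264, 123]), (208, 229, [523, 258, 121]), (211, 229, [523, 251, 122]), (214, 229, [523, 243, 126]), (217, 229, [523, 236, 125]), (220, 229, [523, 230, 124]), (223, 229, [522, 219, 144]), (226, 229, [522, 211, 149]), (229, 229, [522, 204, 152]), (232, 229, [522, 198, 147]), (235, 229, [523, 193, 138]), (238, 229, [523, 187, 136]), (241, 229, [524, 182, 125]), (244, 229, [524, 176, 122]), (247, 229, [524, 168, 127]), (250, 229, [524, 162, 118]), (253, 229, [527, 163, 64]), (256, 229, [529, 160, 36]), (259, 229, [529, 153, 32])]
```

```bash
ls pics
```

```text
side0.npy
side0.png
side0c.png
top0.npy
top0.png
top0c.png
```

View pics/top0c.png

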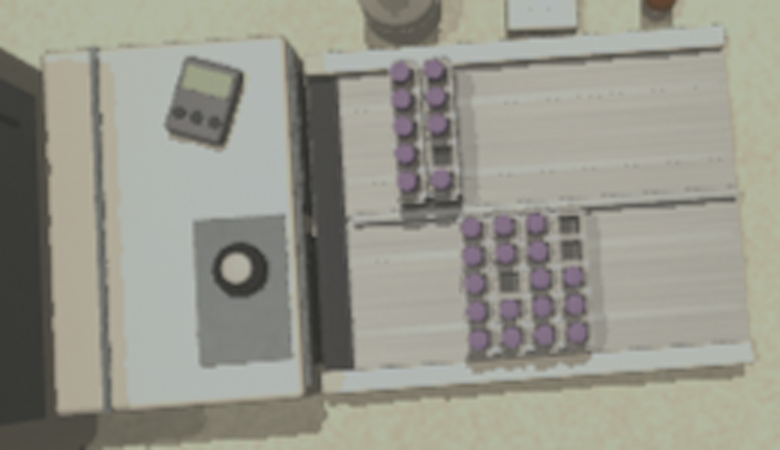

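View pics/side0c.png

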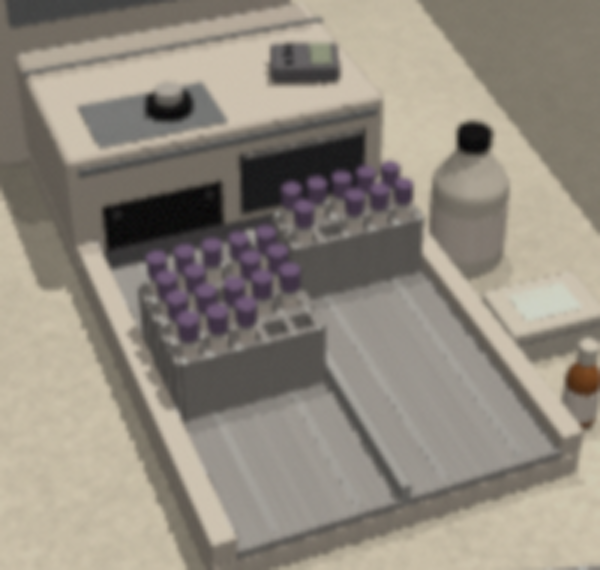

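Run:
```python
from h import *
Wt=world("top",np.load("pics/top0.npy"));Ws=world("side",np.load("pics/side0.npy"))
P=Wt[140:290,160:410].reshape(-1,3)*1000
Q=Ws[120:310,195:410].reshape(-1,3)*1000
for nm,A in(("top",P),("side",Q)):
    for lo,hi in((430,475),(690,735),(580,605)):
        k=(A[:,2]>38)&(A[:,2]<50)&(A[:,0]>lo)&(A[:,0]<hi)&(A[:,1]>-180)&(A[:,1]<(-70 if lo==580 else 140))
        if k.sum()>10:
            B=A[k];vx,vy,x0,y0=cv2.fitLine(B[:,:2].astype(np.float32),cv2.DIST_HUBER,0,.01,.01).ravel()
            print(nm,"wall",lo,k.sum(),"slope dx/dy",vx/vy,"x at y0:",x0-y0*vx/vy,"ymin",B[:,1].min(), np.median(B[:,2]))
    # vertical planes
    for name,k in {"rack4 back":(A[:,0]>470)&(A[:,0]<570)&(A[:,1]<-30)&(A[:,1]>-75)&(A[:,2]>36)&(A[:,2]<82),
                   "stop":(A[:,0]>470)&(A[:,0]<565)&(A[:,1]>130)&(A[:,1]<175)&(A[:,2]>45)&(A[:,2]<72),
                   "hood":(A[:,0]>470)&(A[:,0]<700)&(A[:,1]>130)&(A[:,1]<185)&(A[:,2]>85)&(A[:,2]<120)}.items():
        B=A[k]
        if len(B)>20:
            for i in range(3):
                c=np.polyfit(B[:,0]-520,B[:,1],1);r=B[:,1]-np.polyval(c,B[:,0]-520);B=B[abs(r)<max(2,1.5*np.std(r))]
            print(nm,name,len(B),"y at x=520",c[1],"slope",c[0],"x",B[:,0].min(),B[:,0].max(),"z",B[:,2].min(),B[:,2].max(),r.std())
    k=(A[:,2]>140)&(A[:,2]<160)&(abs(A[:,0]-522)<25)&(abs(A[:,1]-208)<25)
    print(nm,"key",k.sum(),np.median(A[k],0),A[k].min(0),A[k].max(0))
    k=(A[:,2]>120)&(A[:,2]<130)&(A[:,0]>450)&(A[:,1]>190)&(A[:,1]<340)&(A[:,0]<560);print("hood top z",np.median(A[k][:,2]))
    # rack end x
    k=(A[:,2]>70)&(A[:,2]<83)&(A[:,0]<590)&(A[:,1]>-60)&(A[:,1]<50)&(A[:,0]>440); print("racks",np.percentile(A[k],[2,98],axis=0).round(1).tolist())
```

```text
top wall 430 978 slope dx/dy -0.08804528 x at y0: 449.05405 ymin -178.76432044691057 43.68300856710184
top wall 690 897 slope dx/dy -0.081779584 x at y0: 711.778 ymin -171.0087394141399 43.85367758613664
top wall 580 153 slope dx/dy -0.08914183 x at y0: 580.02325 ymin -178.61676455041538 43.497477700462845
top rack4 back 60 y at x=520 -45.51712266495104 slope 0.002585846058082466 x 471.1769832554165 569.3442564492626 z 36.14543924548514 81.71647439536704 5.408800581914679
top stop 57 y at x=520 162.34906792044683 slope 0.0933153087590922 x 470.07064056680076 563.8822962897776 z 45.04075473503806 71.82971976224447 0.653094494865211
top hood 244 y at x=520 162.94669644386275 slope 0.08655948962356125 x 472.1286422830488 698.8611704894648 z 85.072892845887 119.97542883643472 1.1593283703911863
top key 96 [521.82318137 206.03793503 146.59644242] [504.51144665 190.20568433 140.06881573] [533.66600706 221.90135688 152.80290168]
hood top z 125.06078729999219
racks [[461.5, -57.2, 70.6], [577.1, 43.3, 83.0]]
side wall 430 894 slope dx/dy -0.08660518 x at y0: 449.22827 ymin -179.6180391400873
[... 248 characters left out ...]
585 y at x=520 -58.66492818757487 slope 0.08867500463644853 x 470.0166423052032 569.4051970249748 z 36.010661884302145 81.90675008116285 1.0962176034500348
side stop 219 y at x=520 162.16476365502461 slope 0.10056106810466232 x 470.85835439792027 564.1660324605023 z 45.0528023646667 71.95162981746863 1.1505250459394138
side hood 657 y at x=520 163.2694493666612 slope 0.08606612923755955 x 470.34902293056325 699.3252477829166 z 85.05203220971569 119.9884707205284 1.4058739087291219
side key 51 [521.30573751 201.32972579 145.67087844] [511.44850948 190.80815945 140.14288431] [532.55094725 213.5689293  148.83389634]
hood top z 124.46002152582827
racks [[458.9, -59.8, 70.6], [586.4, 44.4, 82.9]]
```

The candidates in the top image are:
- The loading-lane train of four lavender-capped racks at about (325,235). Its last column is at u≈342.
- The done racks in the far lane at (290,185).
- The empty spare rack at (441,188).
- The yellow look-alike at (459,278).
- The start key at (230,229), which could be confused with the timer at (217,173).

The close crops confirm the choice: the row of four is in the -x lane, and rack4's flat back is at y≈-59 mm. Its back is about 220 mm from the stop, so the push is about 120 mm along the lane, which is yawed +5°.

First move: shut the fingers, swing over the open end of the lane and turn the jaws across it.

```bash
python3 -m creep '[[[20,25,0,0,0,0.1],[60,70,0,0,0,0.24],[105,125,-3,0,0,0.4],[150,180,-8,0,0,0.56],[195,235,-12,0,0,0.73],[240,290,-16,0,0,0.9],[285,345,-20,0,0,1.06],[318,385,-24,0,0,1.21],[331,402,-28,0,0,1.31],[333,405,-30,0,0,1.318]]]' 0 20
```

```text
t: 1.35
tcp_pos: [0.5262, -0.1331, 0.1996]
eef_rot: [-0.001, 0.673, 0.739, -0.0]
contact_force: [-0.0, 0.2, 0.0]
grip_width: 0.0001
```

```bash
python3 -m creep '[[[0,0,-5,0.08,0.007,0],[0,0,-20,0.18,0.016,0],[0,0,-40,0.28,0.025,0],[0,1,-65,0.37,0.033,0],[-1,2,-90,0.398,0.035,0],[-1,3,-115,0.398,0.035,0],[-1,4,-135,0.398,0.035,0],[-1,4,-150,0.398,0.035,0],[-1,4,-158,0.398,0.035,0],[-1,4,-160,0.398,0.035,0]]]'
python3 - <<'E'
from h import *
im,d=snapshot("side");np.save("pics/s1.npy",d)
cv2.imwrite("pics/s1.png",cv2.resize(im[120:320,180:420],None,fx=3,fy=3,interpolation=cv2.INTER_CUBIC))
E
```

```text
t: 2.6
tcp_pos: [0.5252, -0.1291, 0.0394]
eef_rot: [-0.147, 0.659, 0.725, 0.134]
contact_force: [0.7, -0.6, 0.1]
grip_width: 0.0003
```

View pics/s1.png

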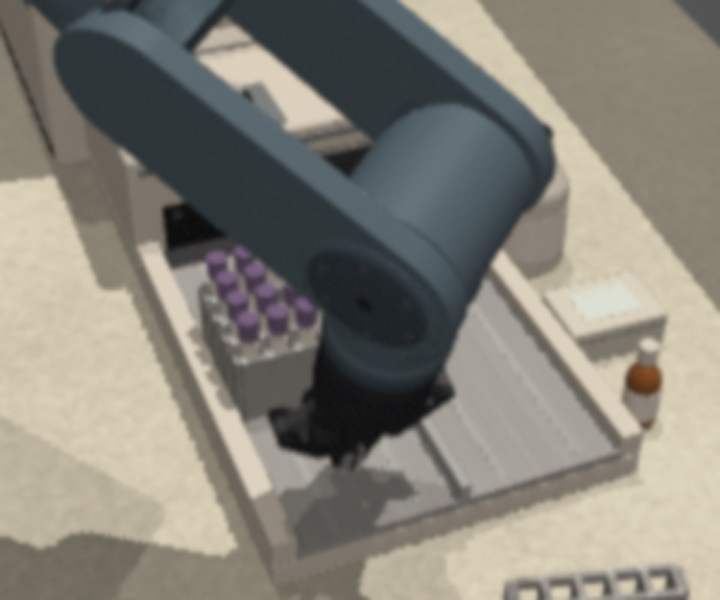

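The picture shows the shut fingers low in the lane at crop (350,460), on the centre line and about 60 mm behind rack4's back face at (290,380). Next I advance most of that gap.

```bash
python3 -m creep '[[[-0.5,6,0,0,0,0],[-1.3,15,0,0,0,0],[-2.1,24,0,0,0,0],[-2.9,33,0,0,0,0],[-3.5,40,0,0,0,0],[-4,45,0,0,0,0],[-4.3,49,0,0,0,0],[-4.5,51,0,0,0,0],[-4.6,52,0,0,0,0],[-4.6,52,0,0,0,0]]]'; python3 -m creep '[[[-0.1,1,0,0,0,0],[-0.2,2,0,0,0,0],[-0.3,3,0,0,0,0],[-0.3,4,0,0,0,0],[-0.4,5,0,0,0,0],[-0.5,6,0,0,0,0],[-0.6,7,0,0,0,0],[-0.7,8,0,0,0,0],[-0.8,9,0,0,0,0],[-0.9,10,0,0,0,0]]]'
python3 - <<'E'
from h import *
im,d=snapshot("side");np.save("pics/s2.npy",d)
cv2.imwrite("pics/s2.png",cv2.resize(im[120:320,180:420],None,fx=3,fy=3,interpolation=cv2.INTER_CUBIC))
im,d=snapshot("top");np.save("pics/t2.npy",d)
cv2.imwrite("pics/t2.png",cv2.resize(im[140:290,150:410],None,fx=3,fy=3,interpolation=cv2.INTER_CUBIC))
E
```

```text
t: 3.9
tcp_pos: [0.5208, -0.0773, 0.0396]
eef_rot: [-0.147, 0.659, 0.725, 0.134]
contact_force: [-0.7, 0.4, -0.0]
grip_width: 0.0003
t: 5.15
tcp_pos: [0.5199, -0.0672, 0.0396]
eef_rot: [-0.147, 0.659, 0.725, 0.134]
contact_force: [-0.1, -0.6, 0.3]
grip_width: 0.0001
```

View pics/s2.png

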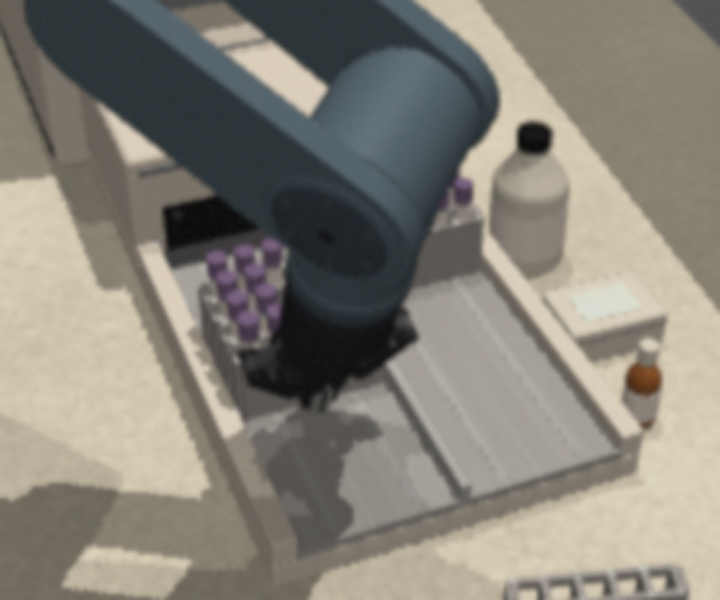

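View pics/t2.png

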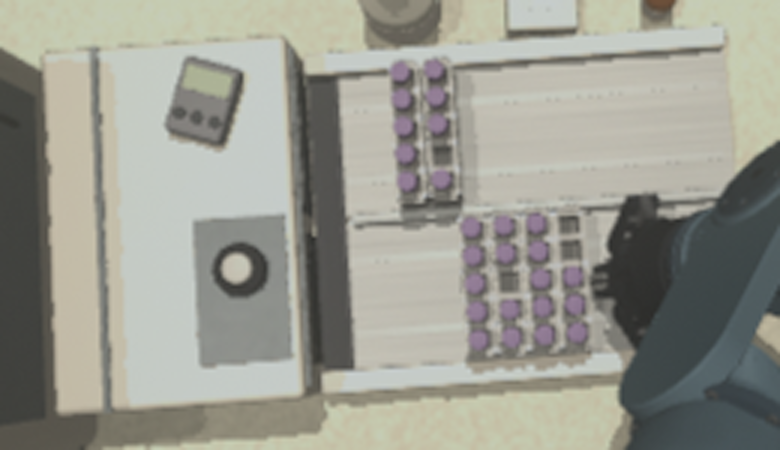

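The top picture shows the fingertips centred just behind rack4 at crop (597,280). The row has not moved yet. I continue gently.

```bash
python3 -m creep '[[[-0.1,1,0,0,0,0],[-0.2,2,0,0,0,0],[-0.3,3,0,0,0,0],[-0.4,4.5,0,0,0,0],[-0.5,6,0,0,0,0],[-0.7,8,0,0,0,0],[-1.1,12,0,0,0,0],[-1.4,16,0,0,0,0],[-1.8,20,0,0,0,0],[-2.1,24,0,0,0,0]]]'
python3 - <<'E'
from h import *
im,d=snapshot("top");np.save("pics/t3.npy",d)
cv2.imwrite("pics/t3.png",cv2.resize(im[140:290,150:410],None,fx=3,fy=3,interpolation=cv2.INTER_CUBIC))
E
```

```text
t: 6.5
tcp_pos: [0.5177, -0.0429, 0.0396]
eef_rot: [-0.147, 0.659, 0.725, 0.134]
contact_force: [0.7, -1.4, -0.2]
grip_width: -0.0
```

View pics/t3.png

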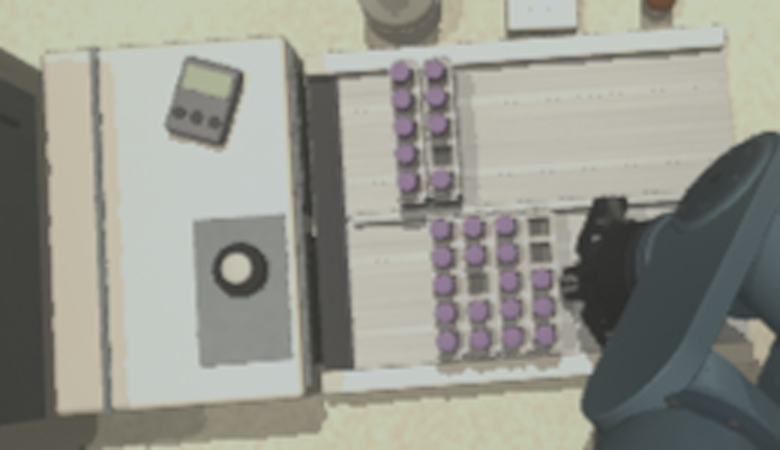

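```bash
cat > tr.py <<'E'
from h import *
import sys
a=cv2.imread("pics/top0c.png");b=cv2.imread(sys.argv[1])
for nm,(y0,y1,x0,x1) in {"r4":(260,355,560,592),"r1":(215,355,460,488),"done":(60,195,390,458),"r12":(215,355,460,525)}.items():
    t=a[y0:y1,x0:x1]; r=cv2.matchTemplate(b[max(0,y0-15):y1+40],t,cv2.TM_CCOEFF_NORMED)
    _,m,_,p=cv2.minMaxLoc(r); x=p[0]
    if 0<x<r.shape[1]-1:
        q=r[p[1],x-1:x+2]; x=x+(q[0]-q[2])/(2*(q[0]-2*q[1]+q[2]))
    mm=(x0-x)/3*1.108/481.7*1000
    print(nm,round(m,3),"moved mm",round(mm,1),"dv",p[1]+max(0,y0-15)-y0)
E
python3 tr.py pics/t3.png
python3 -m creep '[[[-0.2,3,0,0,0,0],[-0.6,7,0,0,0,0],[-1,12,0,0,0,0],[-1.5,17,0,0,0,0],[-1.9,22,0,0,0,0],[-2.4,27,0,0,0,0],[-2.8,32,0,0,0,0],[-3.3,37,0,0,0,0],[-3.7,42,0,0,0,0],[-4,45,0,0,0,0]]]'; python3 -m creep '[[[-0.2,2,0,0,0,0],[-0.4,5,0,0,0,0],[-0.8,9,0,0,0,0],[-1.2,13,0,0,0,0],[-1.5,17,0,0,0,0],[-1.9,21,0,0,0,0],[-2.2,25,0,0,0,0],[-2.6,29,0,0,0,0],[-2.8,32,0,0,0,0],[-3,34,0,0,0,0]]]'
python3 - <<'E'
from h import *
im,d=snapshot("top");np.save("pics/t4.npy",d)
cv2.imwrite("pics/t4.png",cv2.resize(im[140:290,150:410],None,fx=3,fy=3,interpolation=cv2.INTER_CUBIC))
E
python3 tr.py pics/t4.png
```

```text
r4 0.9 moved mm 24.3 dv 2
r1 0.944 moved mm 23.4 dv 1
done 1.0 moved mm 0.0 dv 0
r12 0.944 moved mm 23.4 dv 1
t: 7.8
tcp_pos: [0.5135, 0.0031, 0.0396]
eef_rot: [-0.147, 0.659, 0.725, 0.134]
contact_force: [-0.8, -0.7, -0.3]
grip_width: -0.0003
t: 9.05
tcp_pos: [0.5104, 0.0373, 0.0396]
eef_rot: [-0.148, 0.659, 0.725, 0.134]
contact_force: [0.4, -1.7, -0.5]
grip_width: -0.0
r4 0.835 moved mm 103.7 dv 10
r1 0.896 moved mm 53.1 dv 4
done 1.0 moved mm 0.0 dv 0
r12 0.795 moved mm 77.8 dv 6
```

View pics/t4.png

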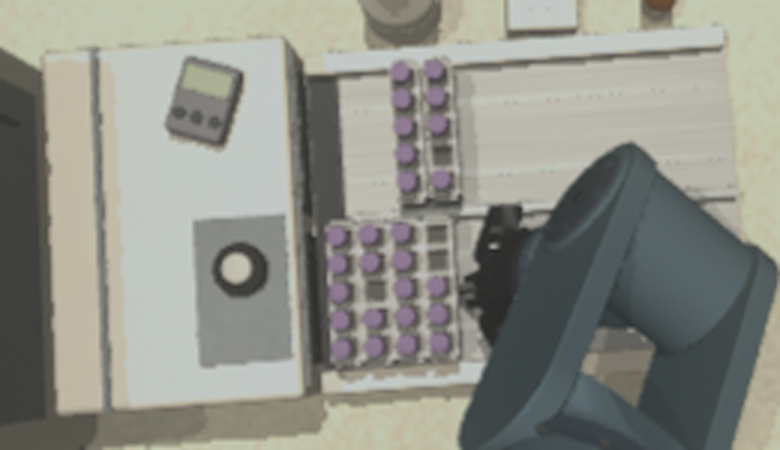

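The train has moved about 104 mm together, with no skew and the done racks unmoved. About 16 mm is left, so I slow down.

```bash
python3 -m creep '[[[-0.1,1.5,0,0,0,0],[-0.3,3.5,0,0,0,0],[-0.5,5.5,0,0,0,0],[-0.6,7,0,0,0,0],[-0.7,8.5,0,0,0,0],[-0.8,9.5,0,0,0,0],[-0.9,10.2,0,0,0,0],[-0.9,10.9,0,0,0,0],[-1,11.5,0,0,0,0],[-1,12,0,0,0,0]]]'
python3 - <<'E'
from h import *
print(sense()["contact_force"])
im,d=snapshot("top");np.save("pics/t5.npy",d)
print(sense()["contact_force"])
cv2.imwrite("pics/t5.png",cv2.resize(im[140:290,150:410],None,fx=3,fy=3,interpolation=cv2.INTER_CUBIC))
E
python3 tr.py pics/t5.png
```

```text
t: 10.35
tcp_pos: [0.5094, 0.0495, 0.0396]
eef_rot: [-0.148, 0.659, 0.725, 0.134]
contact_force: [0.3, -1.7, -0.5]
grip_width: -0.0002
[ 0.29922479 -1.65034042 -0.51108183]
[ 0.73171503 -1.15496629 -0.31918252]
r4 0.837 moved mm 115.9 dv 11
r1 0.899 moved mm 65.3 dv 6
done 1.0 moved mm 0.0 dv 0
r12 0.787 moved mm 89.7 dv 8
```

View pics/t5.png

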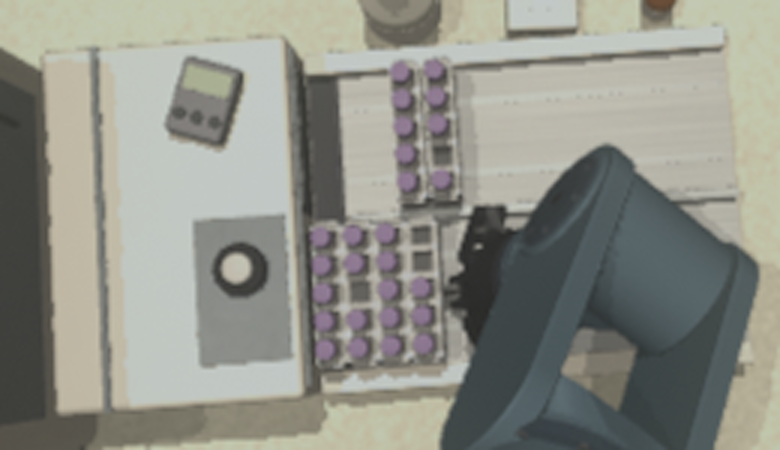

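The row is nearly home, with about 4 mm to go. From here I use small force-watched steps.

```bash
python3 -m creep '[[[0,0.2,0,0,0,0],[0,0.4,0,0,0,0],[0,0.6,0,0,0,0],[-0.1,0.8,0,0,0,0],[-0.1,1,0,0,0,0],[-0.1,1.2,0,0,0,0],[-0.1,1.4,0,0,0,0],[-0.1,1.6,0,0,0,0],[-0.1,1.8,0,0,0,0],[-0.2,2,0,0,0,0]]]'
```

```text
t: 11.65
tcp_pos: [0.5092, 0.0514, 0.0396]
eef_rot: [-0.147, 0.659, 0.725, 0.134]
contact_force: [0.5, -2.8, -0.2]
grip_width: -0.0002
```

```bash
python3 -m creep '[[[0,0.1,0,0,0,0],[0,0.2,0,0,0,0],[0,0.3,0,0,0,0],[0,0.4,0,0,0,0],[0,0.5,0,0,0,0],[0,0.6,0,0,0,0],[-0.1,0.7,0,0,0,0],[-0.1,0.8,0,0,0,0],[-0.1,0.9,0,0,0,0],[-0.1,1,0,0,0,0]]]'
```

```text
t: 12.9
tcp_pos: [0.5096, 0.0519, 0.0396]
eef_rot: [-0.147, 0.659, 0.725, 0.134]
contact_force: [1.5, -5.4, 0.5]
grip_width: -0.0002
```

```bash
python3 -m creep '[[[0,0.2,0,0,0,0],[0,0.4,0,0,0,0],[0,0.6,0,0,0,0],[-0.1,0.8,0,0,0,0],[-0.1,0.9,0,0,0,0],[-0.1,1,0,0,0,0],[-0.1,1,0,0,0,0],[-0.1,1,0,0,0,0],[-0.1,1,0,0,0,0],[-0.1,1,0,0,0,0]]]';python3 - <<'E'
from h import *
im,d=snapshot("top");np.save("pics/t6.npy",d)
print(sense()["contact_force"])
cv2.imwrite("pics/t6.png",cv2.resize(im[140:290,150:410],None,fx=3,fy=3,interpolation=cv2.INTER_CUBIC))
E
python3 tr.py pics/t6.png
```

```text
t: 14.15
tcp_pos: [0.5099, 0.0522, 0.0396]
eef_rot: [-0.146, 0.659, 0.725, 0.134]
contact_force: [0.6, -6.8, -2.0]
grip_width: 0.0
[ 2.24273637 -6.85502432 -1.07223401]
r4 0.803 moved mm 118.1 dv 10
r1 0.9 moved mm 67.7 dv 5
done 1.0 moved mm 0.0 dv 0
r12 0.783 moved mm 92.1 dv 8
```

View pics/t6.png

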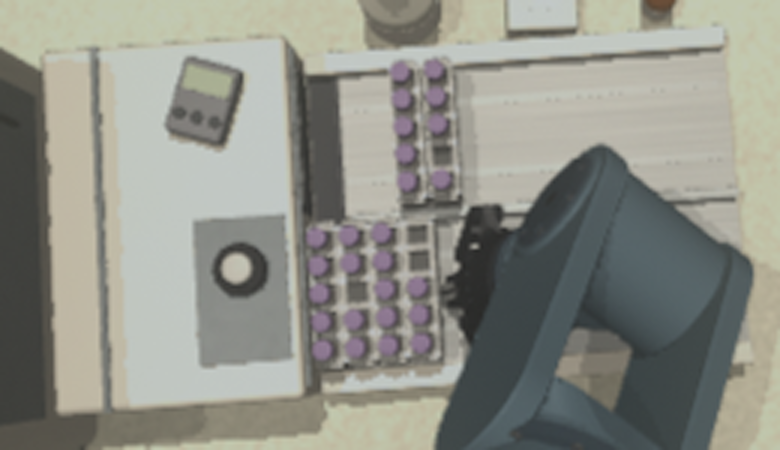

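Run:
```python
from h import *
im,d=snapshot("side");np.save("pics/s6.npy",d)
cv2.imwrite("pics/s6.png",cv2.resize(im[110:280,190:390],None,fx=4,fy=4,interpolation=cv2.INTER_CUBIC))
for nm,f in(("top","t6"),("side","s6")):
    A=world(nm,np.load(f"pics/{f}.npy")).reshape(-1,3)*1000
    u=np.array([-.0877,.9961]);w=np.array([.9961,.0877]);o=np.array([500.1,160.])
    s=(A[:,:2]-o)@u;l=(A[:,:2]-o)@w;z=A[:,2]
    for a in range(-55,56,10):
        b=(abs(l-a)<5)
        k=b&(z>55)&(z<84)&(s>-112)&(s<-90); k2=b&(z>88)&(z<118)&(s<8)&(s>-15); k3=b&(z>80)&(z<119)&(s>-10)&(s<12)
        k4=b&(z>78)&(z<92)&(s>-110)&(s<5)
        print(nm,a,"rackback s",k.sum(),np.round(np.median(s[k]),1) if k.sum() else None,"hood face",k3.sum(),np.round(np.median(s[k3]),1) if k3.sum() else None,"racktop range",np.round(np.percentile(s[k4],[2,98]),1) if k4.sum() else None)
```

```text
top -55 rackback s 2 -93.6 hood face 17 0.4 racktop range [-95.7   2. ]
top -45 rackback s 6 -99.3 hood face 27 -0.4 racktop range [-98.9   2.2]
top -35 rackback s 5 -97.0 hood face 27 -1.2 racktop range [-99.6  -1.2]
top -25 rackback s 6 -99.4 hood face 21 -1.6 racktop range [-97.9  -2.2]
top -15 rackback s 12 -98.2 hood face 23 -3.6 racktop range [-98.6   2.6]
top -5 rackback s 21 -104.8 hood face 28 -0.5 racktop range [-98.8   2.3]
top 5 rackback s 18 -105.6 hood face 22 -3.0 racktop range [-99.7   2.1]
top 15 rackback s 12 -98.8 hood face 26 -1.3 racktop range [-97.9  -1.3]
top 25 rackback s 4 -98.0 hood face 24 -0.3 racktop range [-98.8   2.6]
top 35 rackback s 4 -93.5 hood face 22 -0.1 racktop range [-99.1   2.4]
top 45 rackback s 6 -99.5 hood face 30 -0.5 racktop range [-99.2   2.3]
top 55 rackback s 8 -95.5 hood face 17 -0.7 racktop range [-97.7  -3.6]
side -55 rackback s 23 -97.1 hood face 60 1.5 racktop range [-98.6   4.7]
side -45 rackback s 23 -99.5 hood face 46 1.4 racktop range [-76.4   3.8]
side -35 rackback s 7 -100.5 hood face 19 -0.1 racktop range None
side -25 rackback s 0 None hood face 36 2.3 racktop range [-77.5   1.8]
side -15 rackback s 0 None hood face 20 0.4 racktop range [-60.8 -13.9]
side -5 rackback s 0 None hood face 32 1.5 racktop range [-16.7   2.3]
side 5 rackback s 0 None hood face 22 1.7 racktop range [-19.9   1.8]
side 15 rackback s 0 None hood face 1 2.9 racktop range None
side 25 rackback s 0 None hood face 0 None racktop range None
side 35 rackback s 0 None hood face 0 None racktop range None
side 45 rackback s 8 -99.3 hood face 0 None racktop range None
side 55 rackback s 0 None hood face 0 None racktop range None
```

View pics/s6.png

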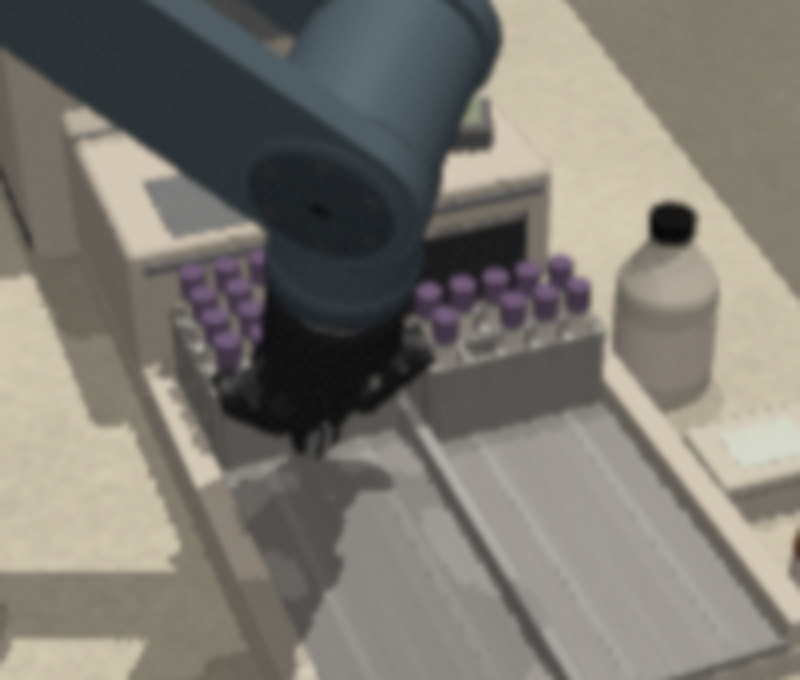

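The vision puts rack4's back at s≈-99.5 mm on both sides, against -100 nominal. One slightly firmer, slow confirming push will show whether it is really stopped.

```bash
python3 -m creep '[[[0,0.2,0,0,0,0],[-0.1,0.5,0,0,0,0],[-0.1,0.8,0,0,0,0],[-0.2,1.1,0,0,0,0],[-0.2,1.3,0,0,0,0],[-0.3,1.5,0,0,0,0],[-0.3,1.6,0,0,0,0],[-0.3,1.6,0,0,0,0],[-0.3,1.6,0,0,0,0],[-0.3,1.6,0,0,0,0]]]';python3 - <<'E'
from h import *
s=sense();print(s["tcp_pos"],s["contact_force"])
E
```

```text
t: 15.5
tcp_pos: [0.5101, 0.0524, 0.0396]
eef_rot: [-0.145, 0.66, 0.725, 0.133]
contact_force: [-1.4, -10.0, -1.1]
grip_width: -0.0002
[0.5100545  0.05236371 0.03963796] [-1.37271919 -9.99410266 -1.12614738]
```

The row is firmly stopped (10 N for 0.2 mm of motion), so it is home. I back off and rise, then measure the key.

```bash
python3 -m creep '[[[0.1,-1,0,0,0,0],[0.4,-5,0,0,0,0],[1.5,-15,0,0,0,0],[2.6,-28,5,0,0,0],[3.5,-40,25,0,0,0],[3.5,-45,60,0,0,0],[3.5,-45,105,0,0,0],[3.5,-45,145,0,0,0],[3.5,-45,165,0,0,0],[3.5,-45,170,0,0,0]]]'
python3 - <<'E'
from h import *
a=cv2.imread("pics/top0.png");b=cv2.imread("pics/side0.png")
def ray(n,u,v,z):
    m=camera_model(n);K=np.array(m["K"]);E=np.array(m["extrinsics"]);R=E[:3,:3]
    c=-R.T@E[:3,3];r=R.T@np.linalg.inv(K)@[u,v,1];return c+r*(z-c[2])/r[2]
for n,im,(u0,u1,v0,v1) in(("top",a,(216,244,214,244)),("side",b,(245,270,142,164))):
    g=cv2.cvtColor(im,cv2.COLOR_BGR2GRAY)[v0:v1,u0:u1]
    th=145 if n=="top" else 110
    k,l,st,c=cv2.connectedComponentsWithStats((g>th).astype(np.uint8))
    print(n,g.min(),g.max())
    for i in range(1,k):
        if st[i,4]<160: print(st[i],c[i]+[u0,v0],*[np.round(ray(n,*(c[i]+[u0,v0]),z)*1000,1) for z in(.146,.149)])
    k,l,st,c=cv2.connectedComponentsWithStats((g<70).astype(np.uint8))
    for i in range(1,k):
        if st[i,4]>15: print("dark",st[i],np.array([st[i,0]+(st[i,2]-1)/2+u0,st[i,1]+(st[i,3]-1)/2+v0]),np.round(ray(n,st[i,0]+(st[i,2]-1)/2+u0,st[i,1]+(st[i,3]-1)/2+v0,.136)*1000,1))
    cv2.imwrite(f"pics/key_{n}.png",cv2.resize(im[v0:v1,u0:u1],None,fx=14,fy=14,interpolation=cv2.INTER_NEAREST))
W=world("top",np.load("pics/top0.npy"))*1000
print(np.round(W[224:236,224:235,2]).astype(int))
im,d=snapshot("top");np.save("pics/t7.npy",d)
cv2.imwrite("pics/t7.png",cv2.resize(im[140:290,150:410],None,fx=3,fy=3,interpolation=cv2.INTER_CUBIC))
E
python3 tr.py pics/t7.png
```

```text
t: 16.75
tcp_pos: [0.5144, 0.0064, 0.2114]
eef_rot: [-0.143, 0.66, 0.726, 0.134]
contact_force: [-1.0, 0.1, 0.6]
grip_width: -0.0002
top 52 176
[ 8 11  9  9 65] [228.18461538 229.        ] [522.1 207.  146. ] [522.  206.4 149. ]
dark [  5   7  18  17 131] [229.5 229. ] [522.7 206.  136. ]
side 11 195
dark [ 3  9 16 10 96] [255.5 155.5] [518.6 194.6 136. ]
[[ 141  137  138  139  138  140  141  139  139  136  139]
 [ 138  138  145  149  148  146  146  146  136  139  136]
 [ 138  149  147  146  145  147  147  146  146  141  136]
 [ 145  146  150  146 1221  146  145  149  147  141  139]
 [ 147  146  146  149  147  149  146  150  145  146  139]
 [ 146  151  149  148  150  152  150  148  147  148  137]
 [ 148  153  148  150  150  148  144  145  148  144  136]
 [ 145  147  150  150  146  148  148  144  147  145  141]
 [ 143  143  147  147  149  146  150  149  144  140  138]
 [ 136  149  146  149  148  147  149  148  140  135  137]
 [ 139  137  139  147  148  146  146  142  136  139  138]
 [ 136  135  136  138  138  136  132  136  135  136  136]]
r4 0.804 moved mm 118.0 dv 10
r1 0.902 moved mm 67.7 dv 5
done 1.0 moved mm 0.0 dv 0
r12 0.786 moved mm 92.2 dv 8
```

View pics/t7.png

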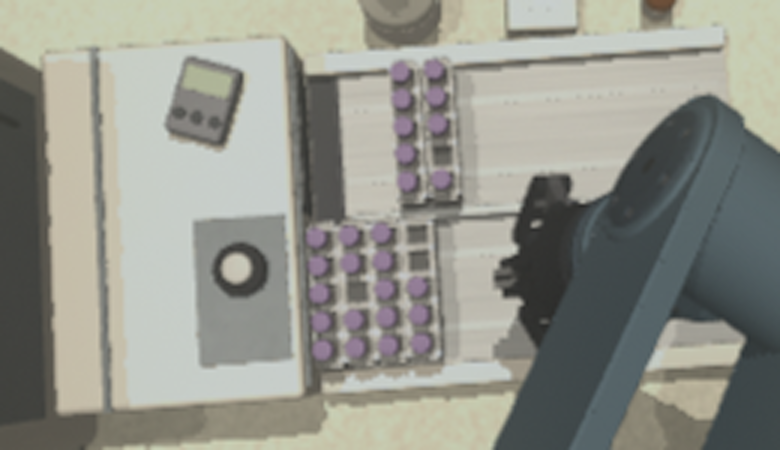

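View pics/key_side.png

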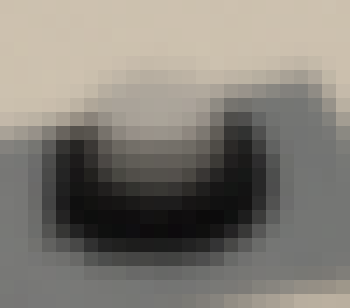

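The fingers are clear and the row stayed where it was. The key top is at about (522, 206.5, 147) mm. I move above it, bringing the tool back upright.

```bash
python3 -m creep '[[[0,10,0,-0.06,-0.005,0],[1,35,0,-0.15,-0.013,0],[2.5,65,0,-0.24,-0.021,0],[4,100,0,-0.33,-0.029,0],[5.5,135,-2,-0.39,-0.034,0],[6.5,165,-5,-0.398,-0.035,0],[7.2,185,-8,-0.398,-0.035,0],[7.6,196,-10,-0.398,-0.035,0],[7.6,200,-11,-0.398,-0.035,0],[7.6,200,-11,-0.398,-0.035,0]]]'
python3 - <<'E'
from h import *
from scipy.spatial.transform import Rotation as R
s=sense();q=s["eef_rot"];print(s["tcp_pos"],R.from_quat(np.r_[q[1:],q[0]]).as_matrix().round(3))
for n in("top","side"):
    im,d=snapshot(n);cv2.imwrite(f"pics/k8{n}.png",im)
E
```

```text
t: 18.05
tcp_pos: [0.5218, 0.2059, 0.1997]
eef_rot: [0.002, 0.673, 0.74, -0.001]
contact_force: [-0.0, 0.6, -0.7]
grip_width: -0.0001
[0.52179797 0.20591916 0.19966066] [[-0.094  0.996  0.002]
 [ 0.996  0.094 -0.004]
 [-0.004  0.001 -1.   ]]
```

View pics/k8top.png

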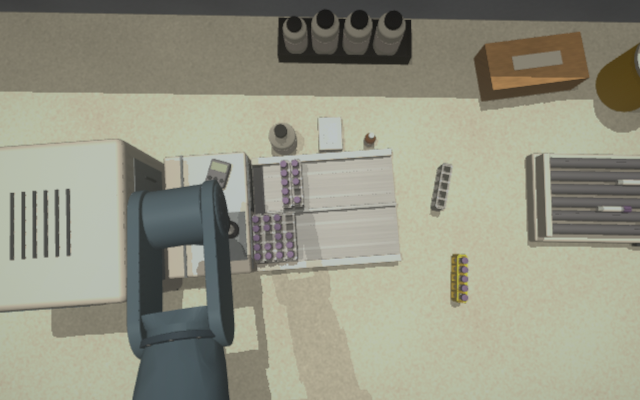

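View pics/k8side.png

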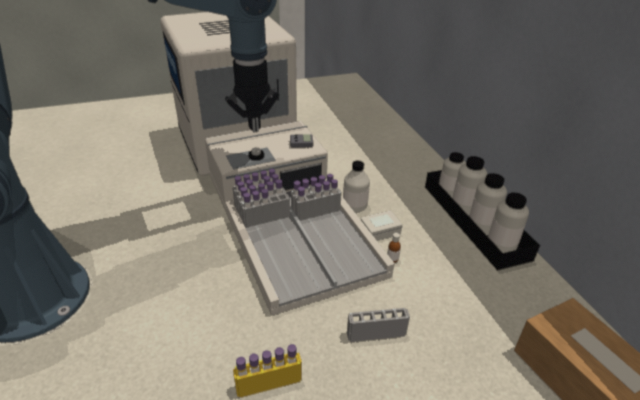

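The top view shows the row closed up at (275,237) and the gripper above the key. In the side view the fingertip at (255,127) is directly over the key at (257,152). I descend now.

```bash
python3 -m creep '[[[0,0,-5,0,0,0],[0,0,-15,0,0,0],[0,0.5,-25,0,0,0],[0,0.5,-34,0,0,0],[0,0.5,-41,0,0,0],[0,0.5,-46,0,0,0],[0,0.5,-49,0,0,0],[0,0.5,-51,0,0,0],[0,0.5,-53,0,0,0],[0,0.5,-55,0,0,0]]]'; python3 -m creep '[[[0,0,-0.4,0,0,0],[0,0,-0.8,0,0,0],[0,0,-1.2,0,0,0],[0,0,-1.6,0,0,0],[0,0,-2,0,0,0],[0,0,-2.4,0,0,0],[0,0,-2.7,0,0,0],[0,0,-3,0,0,0],[0,0,-3,0,0,0],[0,0,-3,0,0,0]]]'
```

```text
t: 19.4
tcp_pos: [0.5221, 0.2063, 0.1453]
eef_rot: [0.002, 0.673, 0.74, -0.001]
contact_force: [-1.2, 0.6, 3.3]
grip_width: 0.0
t: 20.65
tcp_pos: [0.5221, 0.2064, 0.1423]
eef_rot: [0.002, 0.673, 0.74, -0.001]
contact_force: [-2.1, -1.0, 4.9]
grip_width: 0.0003
```

```bash
python3 -m creep '[[[0,0,-0.3,0,0,0],[0,0,-0.6,0,0,0],[0,0,-0.9,0,0,0],[0,0,-1.2,0,0,0],[0,0,-1.5,0,0,0],[0,0,-1.8,0,0,0],[0,0,-2,0,0,0],[0,0,-2,0,0,0],[0,0,-2,0,0,0],[0,0,-2,0,0,0]]]'
```

```text
t: 21.9
tcp_pos: [0.5222, 0.2064, 0.1414]
eef_rot: [0.003, 0.673, 0.74, -0.001]
contact_force: [-5.2, -1.4, 12.5]
grip_width: -0.0001
```

The key has bottomed: 12.5 N, with the motion stopped short of the command. I release it straight up and then move clear.

```bash
python3 -m creep '[[[0,0,1,0,0,0],[0,0,3,0,0,0],[0,0,6,0,0,0],[0,0,11,0,0,0],[0,0,20,0,0,0],[0,0,35,0,0,0],[0,0,55,0,0,0],[0,0,75,0,0,0],[0,0,90,0,0,0],[0,0,95,0,0,0]]]'; python3 -m creep '[[[0,-5,0,0,0,0],[0,-20,0,0,0,0],[0,-45,0,0,0,0],[0,-80,0,0,0,0],[0,-120,5,0,0,0],[0,-160,10,0,0,0],[0,-200,15,0,0,0],[0,-230,20,0,0,0],[0,-245,20,0,0,0],[0,-250,20,0,0,0]]]'
python3 - <<'E'
from h import *
o=np.array([500.1,160.]);u=np.array([-.0877,.9961]);w=np.array([.9961,.0877])
for n in("top","side"):
    im,d=snapshot(n);cv2.imwrite(f"pics/f9{n}.png",im)
    if n=="top": cv2.imwrite("pics/f9c.png",cv2.resize(im[140:290,150:410],None,fx=3,fy=3,interpolation=cv2.INTER_CUBIC))
    A=world(n,d).reshape(-1,3)*1000
    s=(A[:,:2]-o)@u;l=(A[:,:2]-o)@w;z=A[:,2]
    for a in range(-50,51,20):
        k=(abs(l-a)<10)&(z>42)&(z<80)&(s>-112)&(s<-90);print(n,a,k.sum(),np.median(s[k]).round(1))
    k=(z>140)&(z<160)&(abs(A[:,0]-522)<12)&(abs(A[:,1]-206)<12);print("key z",np.median(z[k]),k.sum())
E
python3 tr.py pics/f9c.png
```

```text
t: 23.15
tcp_pos: [0.5229, 0.2065, 0.2381]
eef_rot: [0.003, 0.673, 0.74, 0.0]
contact_force: [-0.9, 0.4, -1.3]
grip_width: -0.0
t: 24.4
tcp_pos: [0.5224, -0.0443, 0.2574]
eef_rot: [0.003, 0.673, 0.739, 0.0]
contact_force: [0.6, -0.7, 0.3]
grip_width: -0.0003
top -50 0 nan
top -30 1 -90.2
top -10 8 -95.9
top 10 10 -98.7
top 30 9 -99.6
top 50 7 -99.4
key z 146.9159475351629 92
side -50 92 -98.8
side -30 106 -99.9
side -10 106 -99.9
side 10 102 -100.0
side 30 101 -99.9
side 50 95 -99.7
key z 145.76126804958966 48
r4 0.744 moved mm 142.2 dv 12
r1 0.902 moved mm 67.7 dv 5
done 1.0 moved mm 0.0 dv 0
r12 0.784 moved mm 92.1 dv 8
  return _methods._mean(a, axis=axis, dtype=dtype,
  ret = ret.dtype.type(ret / rcount)
```

View pics/f9top.png

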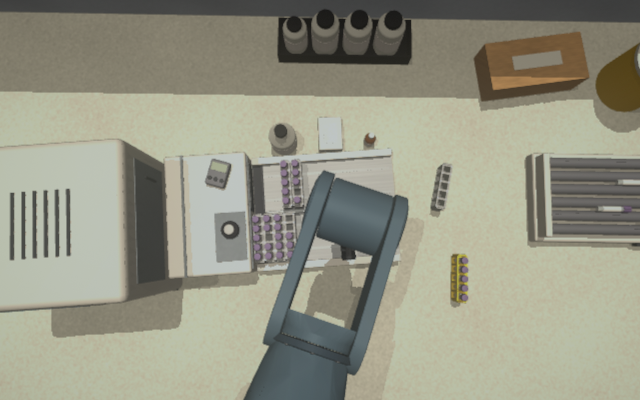

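View pics/f9side.png

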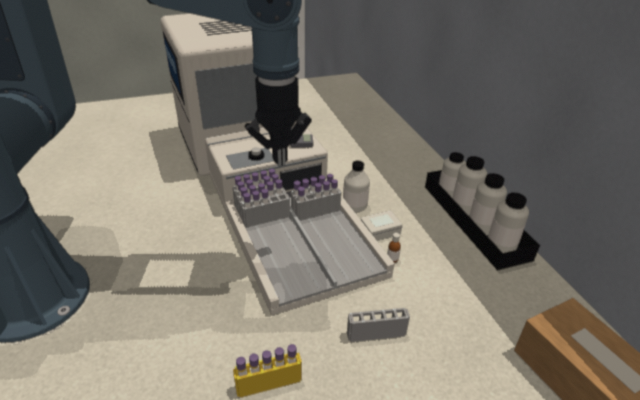

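The clear side view gives rack4's back at -99.9 mm evenly across its width. The key is released, and everything else is where it was at the start. I hand in.

```bash
python3 -c "
from station import *
print(close_job())"
```

```text
the job is handed in; nothing more can be done
None
```

The row of four racks is home against the end stop, the start key has been pressed and released, and the job is handed in. It took about 24.5 s of the 43 s allowed.

**What I did:**
- I pushed the row about 118 mm with shut, tilted-back fingertips, low behind the middle of rack4. The last few millimetres went in slow steps of 0.1–0.3 mm per row.
- I stopped when the row no longer moved under about 10 N.
- I then pressed the start key straight down until it bottomed at about 12.5 N, let it spring back, and moved the arm clear above the lane.

**Last checks:**
- **Row:** rack4's back face is about -99.9 mm from the stop face, against -100 nominal, and even across its width to about 1 mm. This side-view check has a few millimetres of possible calibration error. I could not see rack1's contact with the stop directly.
- **Key:** its top is back at about 146–147 mm, so it is released.
- **Surroundings:** the done racks had not moved (0.0 mm). The timer, bottles, slide box, spare rack and yellow rack look unmoved in the pictures.

**Readings that disagreed:**
- The picture-matching figure for rack4's travel in the last top view (142 mm) is wrong because the arm hid the rack. Its earlier reading with the fingers backed off was 118.0 mm.
- The sparse top-view readings of rack4's back, also partly hidden, ranged from -90 to -99.6 mm.

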